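Release an axle pin from its push-push holder

TASK

The wheel is ready to go back on: free the wide-headed axle pin from its push-push holder by pressing it deeper until the latch trips and letting it spring up. Then draw it out and stand it foot down in the open steel pot, letting go of it there. Leave the narrow-headed pin latched in its own holder.

Things in the scene. Friction and masses are not known exactly. Their poses are not given: they have to be found in the camera images.
- wide_pin_center (a point): Centre of the loose upright steel pin with the WIDE head: 70 mm long, 150 g, z from foot to head. Head: flat disc 34 mm wide, 12 mm thick; its top is 35 mm, mid-height 29 mm, underside 23 mm above this point; shaft 16 mm thick, foot 35 mm below this point. Latched at the start, this point 57 mm above the holder's underside. Sprung up it stands loose in the bore, 18 mm higher.
- slim_pin_center (a point): Centre of the other upright steel pin, with the NARROW head (20 mm wide, 12 mm thick). Otherwise the same pin with the same heights, latched in a like holder of its own. To be left alone.
- wide_holder: Fixed holder of the wide pin: block 70 x 70 x 70 mm, grey below, dark steel above, 18 mm upright bore. Origin: centre of underside. Latched, the pin cannot be pulled. Press it home, 9 mm down to its stop (it trips after 5 to 7 mm; needs 4 to 12 N); when the press is taken away it springs up to 18 mm above latched height; its foot clears the bore 30 mm above that.
- pot: Open round steel pot fixed to the cart top: 44 mm outside and 38 mm inside diameter, 45 mm high, inner floor 5 mm above the cart top. Origin at the centre of its underside; z up. A pin stood in it leans against the rim, its head above the rim.
Mind the look-alikes: they are no part of the job. What is shaped like the wide_holder but brown or purple is not meant.

How it is judged:
On the way, in this order (a step that is already met when the one before it is completed fails the run):
1. the wide-headed pin is pressed at least 4 mm deeper into its holder (z of wide_pin_center in the frame of wide_holder below 0.053 m).
2. the latch has tripped and the pin stands at least 12 mm higher than when latched, still in its bore (z of wide_pin_center in the frame of wide_holder above 0.069 m and horizontal distance between wide_pin_center and wide_holder below 0.012 m), for 0.1 s.
At the end, for the whole second after the job is handed in: The wide-headed pin stands at rest in the pot, foot on the pot's floor and head up (its centre within 24 mm of the pot's axis and 25 to 48 mm above the cart top, leaning less than about 49 degrees); the narrow-headed pin is within 4 mm of where it was (horizontal distance between wide_pin_center and pot below 0.024 m and z of wide_pin_center in the frame of pot between 0.025 and 0.048 m and angle between wide_pin_center's own z axis and vertical below 0.85 rad and linear speed of wide_pin below 0.02 m/s and distance of slim_pin_center from where it was at the start of the episode below 0.004 m); the robot touches nothing.
It fails at once if the narrow-headed pin is pressed, tripped or pulled (moved more than 4 mm) (distance of slim_pin_center from where it was at the start of the episode above 0.004 m).
It also fails if it takes over 48 s, if anything falls off the work surface, if the arm or the gripper's body presses on something with over 40 N, if the wrist force passes 120 N, or if a joint passes its speed limit or range.

ROBOT

A 7-joint arm with a two-finger parallel gripper is mounted at the origin on the work surface. World frame = base frame: x ahead of the robot, y to its left, z up, the work surface at z = 0. Lengths are in m, angles in rad, forces in N, time in s.
With the tool pointing down it reaches from about 0.425 to 0.95 m from the base axis. Payload 4.7 kg.
Tool frame: the origin (TCP) lies at the very end of the fingers, on their centre line; the grasp point (between the pads) lies 19 mm behind it (ctrl.tcp_to_grasp is the distance from the TCP to the grasp point, in m); z points along the fingers, y is the line along which they close (so a half turn about z gives the same grasp; the last joint's range is limited). The gripper opens to 87 mm and grips with 3 to 60 N. Pads are 19 mm wide; open, the fingers measure 117 mm over their backs; the gripper's body (75 mm by 190 mm) begins 51 mm behind the grasp point.
Start: joints at [1.192, 0.469, -0.049, 1.532, 0.024, 1.141, -0.082], TCP at [0.231, -0.634, 0.197] pointing down, gripper open.
Joint ranges: [-2.59, 2.59], [-0.33, 1.99], [-1.39, 1.29], [0.1, 2.45], [-1.04, 4.18], [0.21, 1.99], [-2.66, 2.66]. Speed limits (rad/s): [2.57, 2.57, 3.14, 3.14, 3.14, 3.14, 3.14].

INTERFACE

Orientations are given as [roll, pitch, yaw] about the fixed x, y, z axes, in that order (R = Rz(yaw) Ry(pitch) Rx(roll)).
In Python, from bench import ctrl gives the robot as it stands.
- The arm moves only by the tool move_arm, never from a script. Its argument "rows" is a list of rows, each a list of 2 entries, a list of its own where there are three numbers: the shift along the tool's x, y, z in units of 0.02 m (1.0 is 0.02 m), then the turn, a rotation vector about the tool's x, y, z in units of 8 degrees (1.0 is 8 degrees). In form: [[[dx, dy, dz], [wx, wy, wz]], ...]. A call has 1 to 20 rows; each row shifts and turns the commanded pose from where the row before left it, along the tool's axes as they then stand; what a row does not reach is not made up. A row lasts 1/10 s, in which the tool goes at most 50 mm and 8.59 degrees, less where a joint would pass 70% of its speed; a pose out of reach is approached as far as the arm can. A call with a number of a shift or a turn outside -1 to 1 is refused whole. A call with a gripper value outside its range is refused whole. "claw" is the opening, from 0 (shut) to 1 (fully open), set as the call begins (left out, the last holds). The fingers move at their own pace and stop on an object; "squeeze" is the grip in N (left out, the last holds). Time passes only in rows, so rows that do not move let the fingers close. It gives the time, the measured TCP pose, the force, the opening and the grip force at its end, in the units of the state.
- ctrl.sense(): the state, without advancing time (a new reading comes with each control period).
- ctrl.camera(name): name is "scene" or "top"; returns a dict with "color" (480x640x3 uint8, red, green, blue), "vfov" (degrees; the focal length in pixels is half the picture's height over the tangent of half this angle, whatever the lens; pixels are square), "cx", "cy" (the principal point, pixels), "position" and "attitude" of the camera in the world. Camera axes: x right, y down, z forward; pixel columns grow to the right and rows downward; lengths in m; the calibration is good to about 2 mm. A picture is of the moment at which its call begins. There is no depth.
- ctrl.job_done(): hands the job in; it is judged then, once.
The state is a dict: "clock": time; "joint_positions": joint angles; "joint_velocities": joint speeds; "joint_efforts": joint torques, N m; "tcp_pos": TCP position; "ee_rot": TCP orientation; "ft_force": force on the tool from outside, world axes, zero at the start; "ft_torque": the same for the moment, N m; "finger_gap": finger opening in m; "finger_force": force on a finger pad.
Only numpy, scipy, OpenCV 4.12 (cv2) and the standard library are available. Lean on these libraries where they do the work, as an engineer would, in place of code of your own. Each camera call takes 0.05 s, during which the arm holds its last target. There are 200 camera calls.

## Working session

There is one attempt and no reset: what is moved stays moved. The work goes in short steps, Python scripts to look and compute and a tool call to move; the robot and the scene stay as the last step left them, time stands still between calls to the robot, and variables do not carry over. Pictures are saved under pics/ and viewed, at most 10 in all, crops included, and the job is handed in when it is done.

Besides the shell and the picture viewer there is one more tool, called after "Emit:" in YAML: its name, and indented under it one key for each argument. move_arm: Moves the arm, as the interface text tells. Its arguments: {"type":"object","properties":{"rows":{"type":"array"},"claw":{"type":"number"},"squeeze":{"type":"number"}},"required":["rows"]}

```bash
mkdir -p pics
cat > h.py <<'E'
import numpy as np, cv2, json
from scipy.spatial.transform import Rotation as R
from bench import ctrl
def cam(n,f=None):
    c=ctrl.camera(n)
    if f: cv2.imwrite('pics/'+f,c['color'][:,:,::-1])
    return c
def rot(a):
    a=np.array(a,float)
    return a if a.shape==(3,3) else R.from_euler('xyz',a).as_matrix() if a.size==3 else R.from_quat(a).as_matrix()
def ray(c,u,v):
    f=240/np.tan(np.radians(c['vfov'])/2)
    d=rot(c['attitude'])@np.array([(u-c['cx'])/f,(v-c['cy'])/f,1]); return np.array(c['position']),d/np.linalg.norm(d)
def onz(c,u,v,z):
    p,d=ray(c,u,v); return p+d*(z-p[2])/d[2]
def proj(c,P):
    f=240/np.tan(np.radians(c['vfov'])/2)
    q=rot(c['attitude']).T@(np.array(P)-c['position']); return q[:2]/q[2]*f+[c['cx'],c['cy']]
E
python3 - <<'E'
from h import *
for n in('scene','top'):
    c=cam(n,n+'0.png'); print(n,{k:v for k,v in c.items() if k!='color'})
s=ctrl.sense();print(s)
E
```

```text
scene {'vfov': 46.246140376128174, 'cx': 317.5062107561807, 'cy': 245.05333333019666, 'position': array([0.94026613, 0.54299303, 0.51982012]), 'attitude': array([-2.16163934e+00, -1.77793379e-03,  2.49398075e+00])}
top {'vfov': 46.479658831901325, 'cx': 315.0351437036178, 'cy': 241.5832774140979, 'position': array([0.45559224, 0.01071847, 1.03366472]), 'attitude': array([-3.02972551,  0.00362797, -1.56972344])}
{'clock': 0.1, 'joint_positions': array([ 1.19210557,  0.46937836, -0.04861475,  1.53355371,  0.02409619,
        1.14099433, -0.08228533]), 'joint_velocities': array([ 0.00199557, -0.00288298, -0.00065369, -0.00425352,  0.00113992,
       -0.00112869,  0.00127351]), 'joint_efforts': array([ 4.15725781e-04, -5.09168243e+01, -8.08889768e-02, -2.36829060e+01,
       -6.14943146e-02,  3.44131363e-02,  4.44258842e-05]), 'tcp_pos': array([ 0.23115133, -0.63357787,  0.19650141]), 'ee_rot': array([-3.13984491e+00,  4.73573347e-05,  3.49850108e-01]), 'ft_force': array([-0.54811848,  0.13138669, -0.88764857]), 'ft_torque': array([ 0.00950056,  0.04522175, -0.01408089]), 'finger_force': 0.0, 'finger_gap': 0.08667673145035526}
```

View pics/scene0.png

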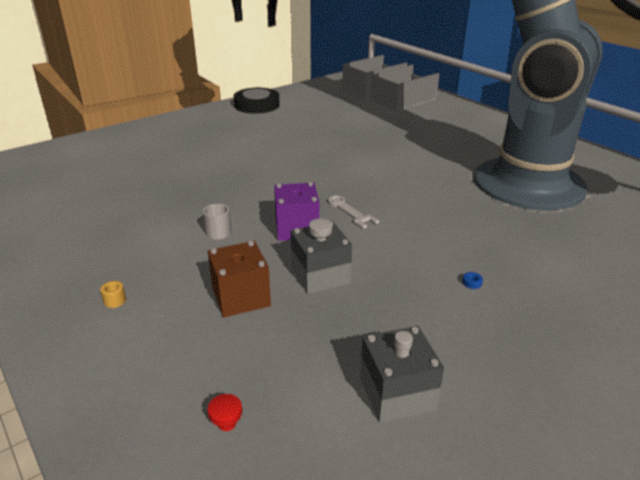

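View pics/top0.png

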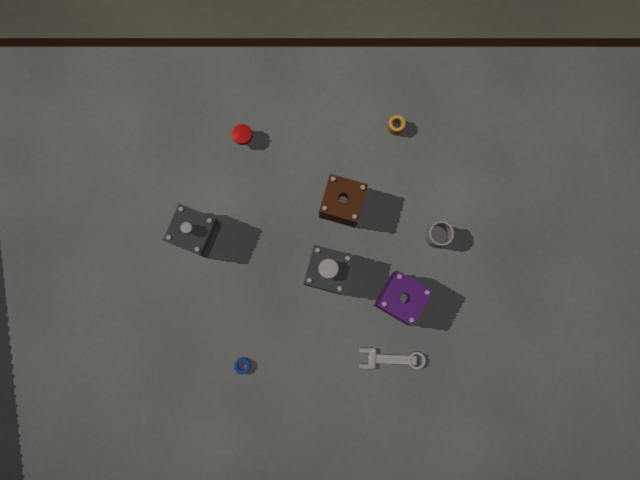

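The pictures show two pins in grey holders. The first has a wide disc head at top (328,268) / scene (320,230). The second has a narrow head at top (186,228) / scene (403,342). The brown block (top 343,199) and purple block (404,298) are empty look-alikes. The steel pot is at top (441,233) / scene (217,222). The first pin fits, because its head is about 20 px wide against about 11 px for the other. I'll measure both and confirm in a crop.

Run:
```python
from h import *
C={n:cam(n) for n in('top','scene')}
def blob(n,u,v,r,thr):
    im=C[n]['color'].astype(int); mn=im.min(2); 
    m=((mn>thr)).astype(np.uint8); w=np.zeros_like(m); cv2.circle(w,(u,v),r,1,-1); m&=w
    k,l,s,ce=cv2.connectedComponentsWithStats(m)
    i=1+np.argmax(s[1:,4]); cs,_=cv2.findContours((l==i).astype(np.uint8),0,1)
    c=max(cs,key=cv2.contourArea); return ce[i],s[i],cv2.fitEllipse(c)
for nm,u,v,z,r in(('wide',328,268,.092,15),('slim',186,228,.092,10),('pot',441,233,.045,18)):
  for thr in (95,110):
    try:
        ce,s,e=blob('top',u,v,r,thr); P=onz(C['top'],*e[0],z); 
        f=240/np.tan(np.radians(C['top']['vfov'])/2); k=(C['top']['position'][2]-z)/f
        print(nm,thr,ce,s,e,P.round(4),'mm',np.array(e[1])*k*1000,'scene px',proj(C['scene'],P))
    except Exception as ex: print(nm,thr,ex)
# holder bolts
for nm,pts in(('wide',[(317,250),(347,258),(339,288),(309,281)]),('purple',[(399,277),(427,292),(411,320),(384,304)])):
    Q=np.array([onz(C['top'],*p,.072) for p in pts]); print(nm,Q.round(4).tolist(),Q.mean(0).round(4),[np.linalg.norm(Q[i]-Q[i-1]).round(4) for i in range(4)],np.degrees(np.arctan2(*(Q[1]-Q[0])[1::-1])))
a=cv2.resize(C['top']['color'][205:310,290:470],None,fx=4,fy=4,interpolation=2)[:420,:720]
b=cv2.resize(C['scene']['color'][190:270,190:370],None,fx=2,fy=2,interpolation=2)
o=np.zeros((585,720,3),np.uint8); o[:a.shape[0]]=a; o[420:580,:360]=b
t=cv2.resize(C['scene']['color'][320:400,340:460],None,fx=2,fy=2); o[420:580,380:620]=t
cv2.imwrite('pics/crop1.png',o[:,:,::-1])
```

```text
wide 95 [327.71287129 268.07260726] [318 259  20  19 303] ((327.6995849609375, 268.059814453125), (18.374303817749023, 19.201208114624023), 79.93701171875) [ 0.5165 -0.0072  0.092 ] mm [30.95864231 32.35188336] scene px [321.19052961 223.30128927]
wide 110 [327.85263158 268.05964912] [319 259  19  19 285] ((327.8513488769531, 268.05975341796875), (18.145065307617188, 18.203256607055664), 108.18437957763672) [ 0.5165 -0.0074  0.092 ] mm [30.57240112 30.67044693] scene px [321.08314777 223.22733297]
slim 95 [185.52475248 226.95049505] [180 222  12  11 101] ((185.530517578125, 226.9486083984375), (10.139337539672852, 10.872017860412598), 81.72259521484375) [0.5863 0.2347 0.092 ] mm [17.08364721 18.31813142] scene px [404.12860813 335.26043357]
slim 110 [185.48888889 227.07777778] [181 222  10  11  90] ((185.47669982910156, 227.0674591064453), (9.403214454650879, 10.321943283081055), 12.117448806762695) [0.5861 0.2348 0.092 ] mm [15.84336233 17.39131742] scene px [404.31700779 335.2266042 ]
pot 95 [439.95238095 226.31092437] [423 215  35  30 357] ((440.1752624511719, 229.76510620117188),
[... 175 characters left out ...]
 232.7254902 ] [429 221  25  24 102] ((440.8916931152344, 232.69351196289062), (22.97853660583496, 23.545299530029297), 116.87178039550781) [ 0.5827 -0.2098  0.045 ] mm [40.64864916 41.65124335] scene px [216.16269673 208.94088954]
wide [[0.549, 0.0109, 0.072], [0.5352, -0.0409, 0.072], [0.4835, -0.0269, 0.072], [0.4955, 0.0246, 0.072]] [ 0.5158 -0.0081  0.072 ] [np.float64(0.0552), np.float64(0.0536), np.float64(0.0535), np.float64(0.0529)] -104.95583279279136
purple [[0.5025, -0.13, 0.072], [0.4768, -0.1776, 0.072], [0.4293, -0.1493, 0.072], [0.4563, -0.1037, 0.072]] [ 0.4662 -0.1401  0.072 ] [np.float64(0.0531), np.float64(0.054), np.float64(0.0553), np.float64(0.053)] -118.33370617491556
```

View pics/crop1.png

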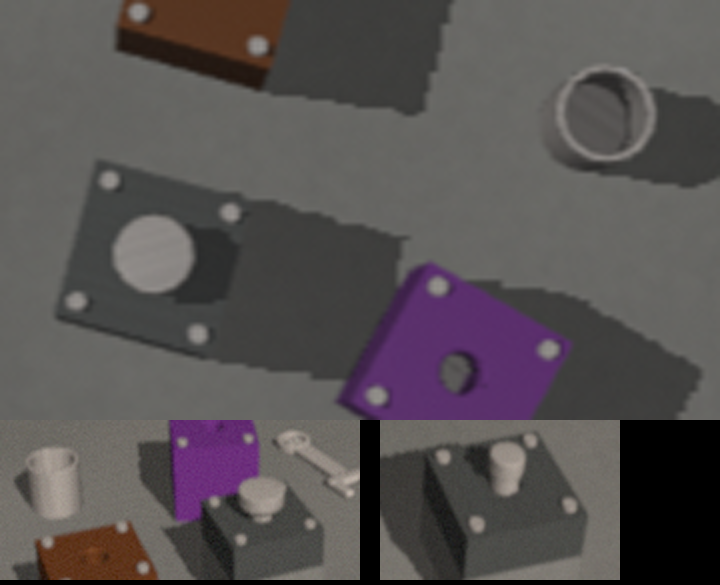

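Confirmed: the wide-headed pin is the one at top (328,268), at world (0.5165, -0.007), and its bolts average to the same point. The pot rim centre is at top (441,233), giving (0.5825, -0.210). I'll move above the pin with the fingers shut.

Emit:
move_arm:
  rows:
    - [[1,-1,0],[0,0,0]]
    - [[1,-1,0],[0,0,0]]
    - [[1,-1,0],[0,0,0]]
    - [[1,-1,0],[0,0,0]]
    - [[1,-1,0],[0,0,0]]
    - [[1,-1,0],[0,0,0]]
    - [[1,-1,0],[0,0,0]]
    - [[1,-1,0],[0,0,0]]
    - [[1,-1,0],[0,0,0]]
    - [[1,-1,0],[0,0,0]]
    - [[1,-1,0],[0,0,0]]
    - [[1,-1,0],[0,0,0]]
    - [[1,-1,0],[0,0,0]]
    - [[1,-1,0],[0,0,0]]
    - [[1,-1,0],[0,0,0]]
    - [[1,-1,0],[0,0,0]]
    - [[1,-1,0],[0,0,0]]
    - [[1,-1,0],[0,0,0]]
    - [[1,-1,0],[0,0,0]]
    - [[0,0,0],[0,0,0]]
  claw: 0
  squeeze: 20

```text
clock: 2.2
tcp_pos: [0.4597, -0.1427, 0.1977]
ee_rot: [-3.141, -0.002, 0.357]
ft_force: [0.2, 0.3, 0.4]
finger_gap: 0.0008
finger_force: 0.0
```

```bash
cat > d.py <<'E'
from h import *
import sys
def go(t):
    s=ctrl.sense(); M=rot(s['ee_rot']); print(s['clock'],s['tcp_pos'].round(4),np.round(s['ee_rot'],3),s['ft_force'].round(1),s['finger_gap'],s['finger_force'])
    print('units',(M.T@(np.array(t)-s['tcp_pos'])/.02).round(2))
go([float(a) for a in sys.argv[1:4]])
E
python3 d.py .5165 -.0075 .105
```

```text
2.2 [ 0.4597 -0.1427  0.1977] [-3.141e+00 -2.000e-03  3.570e-01] [0.2 0.3 0.4] 0.0007544236485810594 0.0
units [ 5.02 -5.34  4.65]
```

Emit:
move_arm:
  rows:
    - [[1,-1,0],[0,0,0]]
    - [[1,-1,0],[0,0,0]]
    - [[1,-1,0],[0,0,0]]
    - [[1,-1,0],[0,0,0]]
    - [[1,-1,1],[0,0,0]]
    - [[0,-0.34,1],[0,0,0]]
    - [[0,0,1],[0,0,0]]
    - [[0,0,0.8],[0,0,0]]
    - [[0,0,0],[0,0,0]]
    - [[0,0,0],[0,0,0]]

```text
clock: 3.2
tcp_pos: [0.5155, -0.0129, 0.1216]
ee_rot: [3.141, 0.0, 0.349]
ft_force: [-0.1, -0.8, 0.2]
finger_gap: 0.0003
finger_force: 0.0
```

```bash
python3 d.py .5165 -.0075 .083
python3 - <<'E'
from h import *
a=cam('top'); b=cam('scene')
o=np.hstack([cv2.resize(a['color'][200:340,260:400],None,fx=2.8,fy=2.8),cv2.resize(b['color'][150:290,250:390],None,fx=2.8,fy=2.8)])
cv2.imwrite('pics/c2.png',o[:,:,::-1])
E
```

```text
3.2 [ 0.5155 -0.0129  0.1216] [3.141 0.    0.349] [-0.1 -0.8  0.2] 0.00028201364974337126 0.0
units [ 0.14 -0.24  1.93]
```

View pics/c2.png

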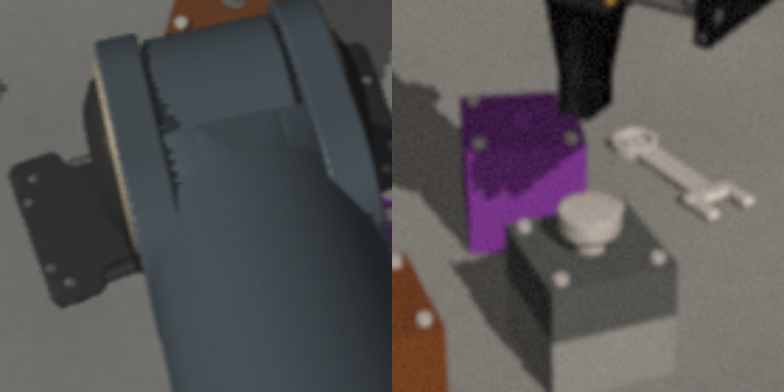

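The scene crop shows the shut fingertips at about scene (319,191), directly above the wide head. I'll press slowly now.

Emit:
move_arm:
  rows:
    - [[0.14,-0.24,0.7],[0,0,0]]
    - [[0,0,0.6],[0,0,0]]
    - [[0,0,0.15],[0,0,0]]
    - [[0,0,0.1],[0,0,0]]
    - [[0,0,0.1],[0,0,0]]
    - [[0,0,0.1],[0,0,0]]
    - [[0,0,0.1],[0,0,0]]
    - [[0,0,0.1],[0,0,0]]
    - [[0,0,0],[0,0,0]]
    - [[0,0,0],[0,0,0]]

```text
clock: 4.3
tcp_pos: [0.5165, -0.0069, 0.0825]
ee_rot: [3.141, -0.0, 0.35]
ft_force: [0.3, 0.3, 0.2]
finger_gap: 0.0006
finger_force: 0.0
```

Run:
```python
from h import *
b=cam('scene')
print(proj(b,ctrl.sense()['tcp_pos']))
o=cv2.resize(b['color'][170:300,250:400],None,fx=4,fy=4,interpolation=2)
cv2.imwrite('pics/c3.png',o[:,:,::-1])
```

```text
[321.24539941 228.94517101]
```

View pics/c3.png

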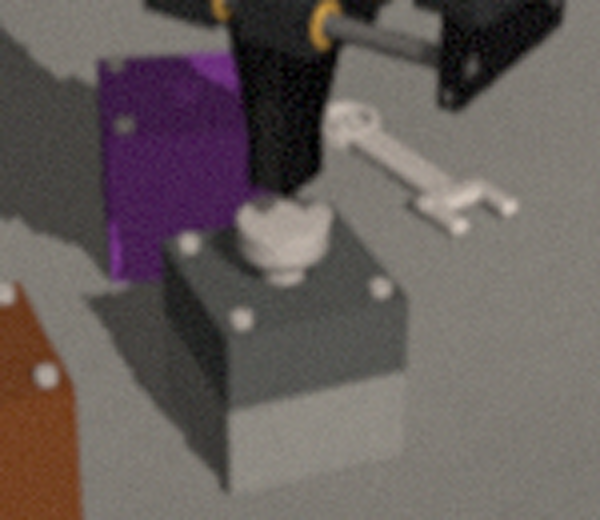

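Run:
```python
from h import *
b=cam('scene'); t=cam('top')
print('prev',proj(b,[.5155,-.0129,.1216]))
for p in [(317,250),(347,258),(339,288),(309,281)]:
    P=onz(t,*p,.072); print('bolt',proj(b,P).round(1))
def tri(p,q):
    a,d=ray(t,*p); c,e=ray(b,*q)
    s=np.linalg.lstsq(np.c_[d,-e],c-a,rcond=None)[0]; A=a+d*s[0];B=c+e*s[1]
    return ((A+B)/2).round(4),np.linalg.norm(A-B).round(4)
for p,q in [((317,250),(310.5,250)),((347,258),(297,230.5)),((309,281),(345,242)),((328,268),(321,225)),((441,233),(217,210))]: print(tri(p,q))
s=ctrl.sense();print(s['tcp_pos'],s['ft_force'],s['joint_positions'])
```

```text
prev [319.39168669 203.74728054]
bolt [310.7 247.9]
bolt [297.5 229.2]
bolt [330.4 222.2]
bolt [345.9 239.7]
(array([0.5493, 0.0109, 0.0685]), np.float64(0.0))
(array([ 0.5355, -0.0411,  0.0697]), np.float64(0.0005))
(array([0.4961, 0.0243, 0.068 ]), np.float64(0.0011))
(array([ 0.5166, -0.0076,  0.089 ]), np.float64(0.0003))
(array([ 0.582 , -0.2102,  0.0426]), np.float64(0.0013))
[ 0.51658034 -0.00681882  0.08257494] [ 0.53174484  0.0225295  -0.48478958] [ 0.26365946  0.38337535 -0.40984845  2.00353186  0.21055243  0.79456242
 -1.48890151]
```

The cameras agree with each other to within 3 mm, but the visible fingertips sit about 12 px above the projected TCP. No contact has happened yet. I'll go on down slowly and feel for the head.

Emit:
move_arm:
  rows:
    - [[0,0,0.1],[0,0,0]]
    - [[0,0,0.1],[0,0,0]]
    - [[0,0,0.1],[0,0,0]]
    - [[0,0,0],[0,0,0]]

```text
clock: 4.85
tcp_pos: [0.5161, -0.0069, 0.0761]
ee_rot: [-3.141, 0.001, 0.35]
ft_force: [0.0, -0.2, -0.5]
finger_gap: 0.0003
finger_force: 0.0
```

Emit:
move_arm:
  rows:
    - [[0,0,0.1],[0,0,0]]
    - [[0,0,0.1],[0,0,0]]
    - [[0,0,0],[0,0,0]]

```text
clock: 5.15
tcp_pos: [0.5162, -0.0068, 0.0722]
ee_rot: [-3.141, 0.0, 0.35]
ft_force: [0.7, 0.9, -0.6]
finger_gap: 0.0003
finger_force: 0.0
```

Emit:
move_arm:
  rows:
    - [[0,0,0.1],[0,0,0]]
    - [[0,0,0],[0,0,0]]

```text
clock: 5.35
tcp_pos: [0.5163, -0.0069, 0.0702]
ee_rot: [-3.142, 0.0, 0.35]
ft_force: [-0.1, -0.0, 0.3]
finger_gap: 0.0006
finger_force: 0.0
```

Emit:
move_arm:
  rows:
    - [[0,0,0.1],[0,0,0]]
    - [[0,0,0],[0,0,0]]

```text
clock: 5.55
tcp_pos: [0.5163, -0.0068, 0.0682]
ee_rot: [-3.142, 0.0, 0.35]
ft_force: [-0.1, 0.2, 0.9]
finger_gap: 0.0005
finger_force: 0.0
```

Run:
```python
from h import *
b=cam('scene')
print(proj(b,ctrl.sense()['tcp_pos']),ctrl.tcp_to_grasp)
o=cv2.resize(b['color'][190:260,280:370],None,fx=7,fy=7,interpolation=2)
cv2.imwrite('pics/c4.png',o[:,:,::-1])
```

```text
[321.284379   237.05326394] 0.0187
```

View pics/c4.png

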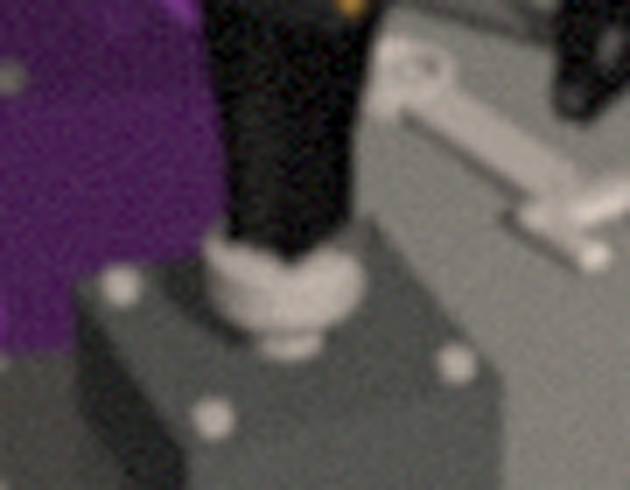

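The fingertips are now at scene (321,227), right at the head top, so they end about 22 mm short of the reported TCP. I'll keep pressing in small steps.

Emit:
move_arm:
  rows:
    - [[0,0,0.1],[0,0,0]]
    - [[0,0,0.1],[0,0,0]]
    - [[0,0,0],[0,0,0]]

```text
clock: 5.9
tcp_pos: [0.5171, -0.0067, 0.065]
ee_rot: [3.141, -0.001, 0.35]
ft_force: [-0.3, 0.4, 5.4]
finger_gap: 0.0007
finger_force: 2.7
```

Emit:
move_arm:
  rows:
    - [[0,0,0.1],[0,0,0]]
    - [[0,0,0],[0,0,0]]

```text
clock: 6.1
tcp_pos: [0.5175, -0.0067, 0.0634]
ee_rot: [3.141, -0.002, 0.35]
ft_force: [-0.8, -0.8, 6.9]
finger_gap: 0.0008
finger_force: 3.7
```

Emit:
move_arm:
  rows:
    - [[0,0,0.1],[0,0,0]]
    - [[0,0,0.1],[0,0,0]]
    - [[0,0,0],[0,0,0]]

```text
clock: 6.4
tcp_pos: [0.5173, -0.0068, 0.0593]
ee_rot: [3.141, -0.002, 0.35]
ft_force: [-0.4, -0.0, 6.1]
finger_gap: 0.0005
finger_force: 2.9
```

Emit:
move_arm:
  rows:
    - [[0,0,0.1],[0,0,0]]
    - [[0,0,0.1],[0,0,0]]
    - [[0,0,0],[0,0,0]]

```text
clock: 6.7
tcp_pos: [0.5183, -0.0067, 0.0579]
ee_rot: [3.139, -0.003, 0.35]
ft_force: [-4.5, -0.7, 25.8]
finger_gap: 0.0007
finger_force: 12.9
```

The pin has bottomed out, with force jumping to 26 N. I'll retreat so it springs up, then open the gripper.

Emit:
move_arm:
  rows:
    - [[0,0,-0.5],[0,0,0]]
    - [[0,0,-1],[0,0,0]]
    - [[0,0,-1],[0,0,0]]
    - [[0,0,-1],[0,0,0]]
    - [[0,0,0],[0,0,0]]

```text
clock: 7.2
tcp_pos: [0.5184, -0.0066, 0.1266]
ee_rot: [3.14, -0.005, 0.35]
ft_force: [0.3, 0.7, 0.9]
finger_gap: 0.0004
finger_force: 0.0
```

Emit:
move_arm:
  rows:
    - [[0,0,0],[0,0,0]]
    - [[0,0,0],[0,0,0]]
    - [[0,0,0],[0,0,0]]
    - [[0,0,0],[0,0,0]]
    - [[0,0,0],[0,0,0]]
  claw: 0.7

```text
clock: 7.7
tcp_pos: [0.5162, -0.0068, 0.124]
ee_rot: [-3.141, 0.001, 0.35]
ft_force: [-0.5, -1.0, -0.3]
finger_gap: 0.0324
finger_force: 0.0
```

```bash
python3 d.py .5165 -.0075 .06
python3 - <<'E'
from h import *
b=cam('scene')
print(proj(b,ctrl.sense()['tcp_pos']),proj(b,[.5165,-.0075,.110]))
o=cv2.resize(b['color'][160:270,260:390],None,fx=5,fy=5,interpolation=2)
cv2.imwrite('pics/c5.png',o[:,:,::-1])
E
```

```text
7.7 [ 0.5162 -0.0068  0.124 ] [-3.141e+00  1.000e-03  3.500e-01] [-0.5 -1.  -0.3] 0.03241952099645266 0.0
units [0.   0.04 3.2 ]
[321.54099862 204.07749669] [321.08893567 212.50559293]
```

View pics/c5.png

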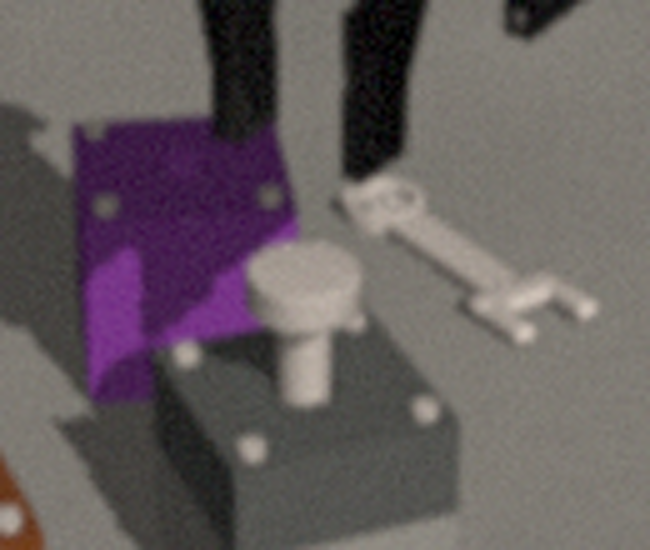

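The pin has sprung up, with its head top at scene (321,214) against (321,212.5) predicted for 110 mm. The open fingertips at (308,187) and (335,195) still sit about 22–25 mm above the reported TCP. To grip at mid-head I'll therefore go to a reported z of about 0.062.

Emit:
move_arm:
  rows:
    - [[0,0,0],[0,0,0]]
    - [[0,0,0],[0,0,0]]
    - [[0,0,0],[0,0,0]]
    - [[0,0,0],[0,0,0]]
    - [[0,0,0.3],[0,0,0]]
    - [[0,0,0.6],[0,0,0]]
    - [[0,0,0.6],[0,0,0]]
    - [[0,0,0.5],[0,0,0]]
    - [[0,0,0.4],[0,0,0]]
    - [[0,0,0.4],[0,0,0]]
    - [[0,0,0.3],[0,0,0]]
    - [[0,0,0],[0,0,0]]
  claw: 0.7

```text
clock: 8.95
tcp_pos: [0.5159, -0.0069, 0.0616]
ee_rot: [-3.141, 0.002, 0.35]
ft_force: [-0.6, -0.5, -0.5]
finger_gap: 0.0611
finger_force: 0.0
```

Run:
```python
from h import *
b=cam('scene')
o=cv2.resize(b['color'][160:270,260:390],None,fx=5,fy=5,interpolation=2)
cv2.imwrite('pics/c6.png',o[:,:,::-1])
```

```text
(no output)
```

View pics/c6.png

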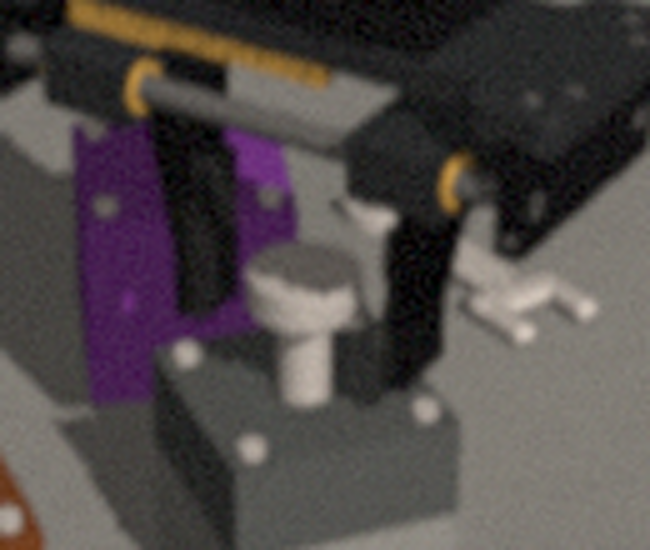

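The fingertips are at crop (205,310) and (410,385). Their midpoint is at about 85 mm height on the pin axis, straddling the head, so I'll close.

Emit:
move_arm:
  rows:
    - [[0,0,0],[0,0,0]]
    - [[0,0,0],[0,0,0]]
    - [[0,0,0],[0,0,0]]
    - [[0,0,0],[0,0,0]]
    - [[0,0,0],[0,0,0]]
    - [[0,0,0],[0,0,0]]
    - [[0,0,0],[0,0,0]]
    - [[0,0,0],[0,0,0]]
  claw: 0
  squeeze: 30

```text
clock: 9.8
tcp_pos: [0.5167, -0.0069, 0.0626]
ee_rot: [3.141, -0.0, 0.35]
ft_force: [-0.7, 0.0, 1.7]
finger_gap: 0.0329
finger_force: 30.0
```

Gripped, with the gap at 33 mm. Lifting.

Emit:
move_arm:
  rows:
    - [[0,0,-0.3],[0,0,0]]
    - [[0,0,-0.5],[0,0,0]]
    - [[0,0,-0.5],[0,0,0]]
    - [[0,0,-0.5],[0,0,0]]
    - [[0,0,-0.5],[0,0,0]]
    - [[0,0,-0.5],[0,0,0]]
    - [[0,0,-0.4],[0,0,0]]
    - [[0,0,0],[0,0,0]]
    - [[0,0,0],[0,0,0]]

```text
clock: 10.7
tcp_pos: [0.5164, -0.0069, 0.1265]
ee_rot: [3.141, -0.0, 0.35]
ft_force: [0.7, 0.4, -0.8]
finger_gap: 0.0331
finger_force: 30.0
```

```bash
python3 d.py .5825 -.2095 .12
```

```text
10.7 [ 0.5164 -0.0069  0.1265] [ 3.141 -0.     0.35 ] [ 0.7  0.4 -0.8] 0.033133857964434854 30.00201551243663
units [-0.37 10.65  0.33]
```

Emit:
move_arm:
  rows:
    - [[0,0.4,0],[0,0,0]]
    - [[0,0.8,0],[0,0,0]]
    - [[0,0.8,0],[0,0,0]]
    - [[0,0.8,0],[0,0,0]]
    - [[0,0.8,0],[0,0,0]]
    - [[0,0.8,0],[0,0,0]]
    - [[0,0.8,0],[0,0,0]]
    - [[0,0.8,0],[0,0,0]]
    - [[0,0.8,0],[0,0,0]]
    - [[-0.1,0.8,0],[0,0,0]]
    - [[-0.1,0.8,0],[0,0,0]]
    - [[-0.1,0.8,0],[0,0,0]]
    - [[-0.07,0.8,0],[0,0,0]]
    - [[0,0.45,0],[0,0,0]]
    - [[0,0.2,0],[0,0,0]]
    - [[0,0,0],[0,0,0]]
    - [[0,0,0],[0,0,0]]

```text
clock: 12.4
tcp_pos: [0.5825, -0.2085, 0.1264]
ee_rot: [-3.141, -0.0, 0.351]
ft_force: [0.8, 0.7, -1.1]
finger_gap: 0.0331
finger_force: 30.0
```

```bash
python3 d.py .5825 -.2095 .03;  python3 - <<'E'
from h import *
b=cam('scene')
print('rim',proj(b,[.5825,-.2095,.045]),'foot',proj(b,[.5825,-.2095,.104]))
o=cv2.resize(b['color'][120:250,150:300],None,fx=4,fy=4,interpolation=2)
cv2.imwrite('pics/c7.png',o[:,:,::-1])
E
```

```text
12.4 [ 0.5825 -0.2085  0.1264] [-3.141 -0.     0.351] [ 0.8  0.7 -1.1] 0.03305502825066628 30.001608291640878
units [-0.02  0.05  4.82]
rim [216.38159257 208.97336998] foot [212.79053151 177.37672972]
```

View pics/c7.png

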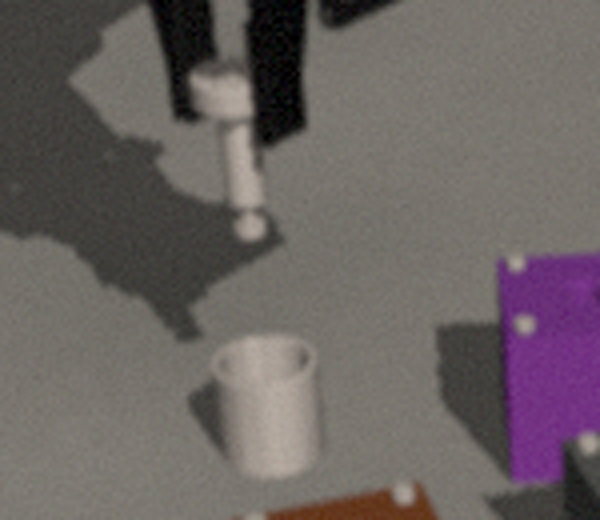

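The pin hangs upright, with its foot at scene (212.5,179) against (213,177) predicted, directly above the pot rim at (216,211). Lowering by about 92 mm.

Emit:
move_arm:
  rows:
    - [[0,0.05,0.3],[0,0,0]]
    - [[0,0,0.6],[0,0,0]]
    - [[0,0,0.6],[0,0,0]]
    - [[0,0,0.6],[0,0,0]]
    - [[0,0,0.6],[0,0,0]]
    - [[0,0,0.6],[0,0,0]]
    - [[0,0,0.5],[0,0,0]]
    - [[0,0,0.4],[0,0,0]]
    - [[0,0,0.2],[0,0,0]]
    - [[0,0,0.2],[0,0,0]]
    - [[0,0,0],[0,0,0]]
    - [[0,0,0],[0,0,0]]

```text
clock: 13.65
tcp_pos: [0.5832, -0.2105, 0.0348]
ee_rot: [3.141, -0.001, 0.35]
ft_force: [0.5, 0.4, -1.4]
finger_gap: 0.0329
finger_force: 30.0
```

Emit:
move_arm:
  rows:
    - [[0,0,0.1],[0,0,0]]
    - [[0,0,0],[0,0,0]]

```text
clock: 13.85
tcp_pos: [0.5829, -0.2105, 0.0326]
ee_rot: [3.141, -0.0, 0.35]
ft_force: [-0.2, 0.2, -1.4]
finger_gap: 0.0329
finger_force: 30.0
```

Emit:
move_arm:
  rows:
    - [[0,0,0.1],[0,0,0]]
    - [[0,0,0],[0,0,0]]

```text
clock: 14.05
tcp_pos: [0.5827, -0.2104, 0.0302]
ee_rot: [-3.141, 0.0, 0.35]
ft_force: [-1.0, 0.2, -1.4]
finger_gap: 0.0329
finger_force: 30.0
```

Emit:
move_arm:
  rows:
    - [[0,0,0.1],[0,0,0]]
    - [[0,0,0],[0,0,0]]

```text
clock: 14.25
tcp_pos: [0.5826, -0.2104, 0.0282]
ee_rot: [-3.141, 0.0, 0.35]
ft_force: [-0.4, 0.4, -1.6]
finger_gap: 0.0329
finger_force: 30.0
```

Emit:
move_arm:
  rows:
    - [[0,0,0],[0,0,0]]
    - [[0,0,0],[0,0,0]]
    - [[0,0,0],[0,0,0]]
    - [[0,0,0],[0,0,0]]
    - [[0,0,0],[0,0,0]]
    - [[0,0,0],[0,0,0]]
    - [[0,0,0],[0,0,0]]
    - [[0,0,0],[0,0,0]]
    - [[0,0,0],[0,0,0]]
    - [[0,0,0],[0,0,0]]
  claw: 1

```text
clock: 15.25
tcp_pos: [0.5828, -0.2104, 0.0285]
ee_rot: [3.142, -0.0, 0.35]
ft_force: [0.9, -1.0, 0.9]
finger_gap: 0.0868
finger_force: 0.0
```

Emit:
move_arm:
  rows:
    - [[0,0,-0.3],[0,0,0]]
    - [[0,0,-0.6],[0,0,0]]
    - [[0,0,-1],[0,0,0]]
    - [[0,0,-1],[0,0,0]]
    - [[0,0,-1],[0,0,0]]
    - [[0,0,-1],[0,0,0]]
    - [[0,0,-1],[0,0,0]]
    - [[0,0,-0.5],[0,0,0]]
    - [[0,0,0],[0,0,0]]
    - [[0,0,0],[0,0,0]]
    - [[0,0,0],[0,0,0]]
    - [[0,0,0],[0,0,0]]

```text
clock: 16.45
tcp_pos: [0.5822, -0.2103, 0.1553]
ee_rot: [-3.14, 0.002, 0.35]
ft_force: [0.6, 0.5, 0.2]
finger_gap: 0.0873
finger_force: 0.0
```

Run:
```python
from h import *
b=cam('scene','s9.png')
o=cv2.resize(b['color'][120:420,150:460],None,fx=1.9,fy=1.9,interpolation=2)
cv2.imwrite('pics/c8.png',o[:,:,::-1])
```

```text
(no output)
```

View pics/c8.png

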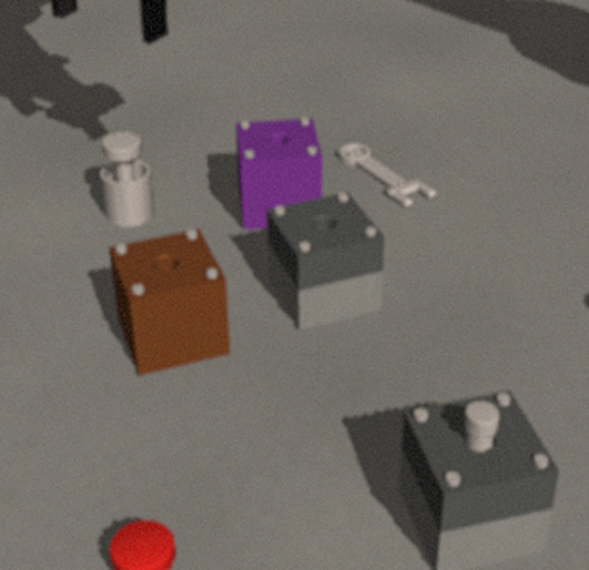

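The wide pin stands head up in the pot at crop (122,150). The holder is empty, the narrow pin at (481,425) is untouched, and the gripper is clear. Handing in.

```bash
python3 -c "
from bench import ctrl
print(ctrl.job_done())"
```

```text
the job is handed in; nothing more can be done
None
```

The wide-headed pin was tripped, drawn out and released standing head up in the steel pot, the narrow-headed pin was left latched, and I handed the job in at about 16.5 s; no verdict came back.

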